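# Hold the print box hatch open with its lever

### The arm

A 6-joint arm with a two-finger parallel gripper is mounted at the origin on the work surface. World frame = base frame: x ahead of the robot, y to its left, z up, the work surface at z = 0. Lengths are in m, angles in degrees, forces in N, time in s.
With the tool pointing down it reaches from about 0.35 to 0.875 m from the base axis. Payload 4.2 kg.
Tool frame: the origin (TCP) lies on the centre line of the jaws, within the pads' length; the fingertips stand tip_reach ahead of it and the grasp point (between the pads) is the TCP (tip_reach is the distance from the TCP to the fingertips, in m); z points along the fingers, y is the line along which they close (so a half turn about z gives the same grasp; the last joint's range is limited). The gripper opens to 87 mm and grips with 3 to 60 N. Pads are 19 mm wide; open, the fingers measure 117 mm over their backs; the gripper's body (75 mm by 190 mm) begins 51 mm behind the grasp point.
Start: joints at [-58.751, 22.042, 0.453, 0, -68.411, -14.817], TCP at [0.177, -0.599, 0.242] pointing down, gripper open.
Joint ranges: [-179.83, 179.83], [-69.29, 118.12], [-61.27, 80.66], [-181.25, 117.63], [-171.15, -9.14], [-177.46, 177.46]. Speed limits (degrees/s): [159.86, 159.86, 180, 180, 180, 180].

### API

Orientations are given as a 3x3 rotation matrix whose columns are the frame's x, y, z axes.
In Python, from station import sense, capture, finish_job, tip_reach gives the robot as it stands.
- The arm moves only by the tool arm_command, never from a script. Its argument "deltas" is a list of rows, each a list of 7 numbers: the turn, a rotation vector about the tool's x, y, z in rad, then the shift along the tool's x, y, z in cm, then the closure, from -1 (fully open) to 1 (shut), so that 0 is half open. In form: [[rx, ry, rz, dx, dy, dz, hand], ...]. A call has 1 to 8 rows; each row is the pose to reach, as a shift and turn from the pose commanded when the call began, along the tool's axes at that moment; what a row does not reach only later rows make up. A row lasts 1/12 s, in which the tool goes at most 41.7 mm and 7.16 degrees, less where a joint would pass 70% of its speed; a pose out of reach is approached as far as the arm can. A call with a gripper value outside its range is refused whole. The fingers move at their own pace and stop on an object; the grip force is fixed at half the most. Time passes only in rows, so rows that repeat a pose let the fingers close. It gives the time, the measured TCP pose, the force, the opening and the grip force at its end, in the units of the state.
- sense(): the state, without advancing time (a new reading comes with each control period).
- capture(name): name is "scene" or "top" or "wrist"; returns a dict with "pixels" (480x640x3 uint8, blue, green, red), "fovy" (degrees; the focal length in pixels is half the picture's height over the tangent of half this angle, whatever the lens; pixels are square), "cx", "cy" (the principal point, pixels), "k1" (the pictures are not rectified: a ray, as slopes to the right and down, at radius r is drawn at 1 + k1 r^2 times it, then the intrinsics apply), "rvec" (rotation vector, rad) and "tvec" (3), from world to camera coordinates, as OpenCV has them. Camera axes: x right, y down, z forward; pixel columns grow to the right and rows downward; lengths in m; the calibration is good to about 2 mm. A picture is of the moment at which its call begins. There is no depth.
- finish_job(): hands the job in; it is judged then, once.
The state is a dict: "time_s": time; "joints": joint angles; "joint_velocities": joint speeds; "effort": joint torques, N m; "tcp_pos": TCP position; "ee_rot": TCP orientation; "wrist_force": force on the tool from outside, world axes, zero at the start; "moment": the same for the moment, N m; "gripper_width": opening from 0.0 (shut) to 1.0 (fully open); "gripper_force": force on a finger pad.
Only numpy, scipy, OpenCV 4.12 (cv2) and the standard library are available. Lean on these libraries where they do the work, as an engineer would, in place of code of your own. Each camera call takes 0.05 s, during which the arm holds its last target. There are 200 camera calls.

### The job

Push the orange safety stop sideways, fully out from under the lever, then press the raised red paddle of the lever down from above as far as it will go, so that the lever's short end raises the heavy steel hatch of the blue box, and finish while holding it down with the hatch open. Only push and press with the fingers: do not lift the lever out of its saddle, do not touch the hatch, and leave the can, screwdriver, bin and white nozzle where they are.

Things in the scene. Friction and masses are not known exactly. Their poses are not given: they have to be found in the camera images.
- unit: Fixed blue box with the lever's stand. Origin on the bench below the lever's pivot; z up; +y runs level along the lever from the pivot towards the red paddle (long end). The box (200 mm in x, 140 mm in y, 79 mm high) lies at y = -85 to -225 mm. A round black rubber landing pad, 30 mm high, stands under the paddle at y = 205 mm.
- pivot (a point): Fixed point on the stand's saddle, 90 mm above the bench: the axis about which the lever tips (parallel to the unit's x axis). The saddle is open at the top: two dark cheeks with a slot, at x = -30 to 30 mm, up to 104 mm high.
- lever: Loose aluminium lever, 30 mm wide, 12 mm thick, 450 g, its brass pin in the saddle. Origin on the pin's axis, axes parallel to the unit's at rest. At rest the long arm rises at 0.22 rad to the red paddle; the short arm's roller (125 mm from the pin) is just under the hatch. Pressed fully (2 to 6 N at the paddle) it slopes down 0.24 rad and the paddle meets the rubber pad; let go, it tips back.
- paddle (a point): Centre of the top face of the red paddle on the lever's long arm: 55 mm wide (unit x), 60 mm along the lever, 14 mm thick, 210 mm from the pin along the lever, face 7 mm above the lever's middle line. About 143 mm above the bench at rest, 46 mm when fully pressed; moves on an arc about the pin.
- stop (a joint): Slide of the orange safety stop, in m: 0 to 0.008 at the start, its column under the lever, blocking it; 0.055 fully out. It slides level along the unit's +x at unit y = 120 mm against about 1.5 N of friction and stays where left. Column 36 mm (x) by 24 mm (y), top 101 mm above the bench, centred under the lever at 0.
- stop_tab (a point): Middle of the top edge of the stop's upright tab, on the +x side of the lever, 91 mm above the bench. The tab is 10 mm thick (unit x), 60 mm wide (unit y), from 9 to 91 mm above the bench. A low bar (top 19 mm above the bench) joins it to the column; 57 mm is free between them, 60 mm between tab and lever. Pushing the tab's inner face towards +x draws the stop out.
- hatch (a joint): Hinge of the steel hatch in rad: 0 shut, growing as its edge rises; about 0.46 with the lever pressed right down. The hatch (200 x 138 x 5 mm, about 0.85 kg, black bar handle on top) falls shut when the lever is let go. The hinge lies along the box's far wall, 222 mm from the pivot.
- hatch_edge (a point): Middle of the hatch's free edge, upper face; 84 mm above the bench when shut.
- can: Bystander: upright black and red spray can, 60 mm across, 150 mm high; origin at the centre of its underside.
- screwdriver: Bystander: screwdriver lying on the bench, about 200 mm long.
- bin: Bystander: small open blue bin, 100 x 90 x 50 mm; origin at the centre of its underside.
- nozzle: Bystander: white printed nozzle standing upright, 40 mm across and 75 mm high; origin at the centre of its underside.

How it is judged:
By the outcome, as a careful person would: the job done as asked, in the order asked, and still so for the second after the job is handed in, while the arm keeps its last pose, push and grip.
It also fails if it takes over 38 s, if anything falls off the work surface, if the arm or the gripper's body presses on something with over 40 N, if the wrist force passes 120 N, or if a joint passes its speed limit or range.

## Working session

There is one attempt and no reset: what is moved stays moved. The work goes in short steps, Python scripts to look and compute and a tool call to move; the robot and the scene stay as the last step left them, time stands still between calls to the robot, and variables do not carry over. Pictures are saved under pics/ and viewed, at most 10 in all, crops included, and the job is handed in when it is done.

Besides the shell and the picture viewer there is one more tool, called after "Request:" as name(argument=value, ...), one argument or row to a line, values as JSON. arm_command: Moves the arm, as the interface text tells. Its arguments: {"type":"object","properties":{"deltas":{"type":"array"}},"required":["deltas"]}

```bash
mkdir -p pics
cat > h.py <<'E'
import numpy as np, cv2
from station import sense, capture, finish_job, tip_reach
def shot(n,f):
    c=capture(n); cv2.imwrite(f'pics/{f}.png',c['pixels']); np.save(f'pics/{f}.npy',c,allow_pickle=True); return c
def load(f): return np.load(f'pics/{f}.npy',allow_pickle=True).item()
def cam(c):
    f=240/np.tan(np.radians(c['fovy'])/2); K=np.array([[f,0,c['cx']],[0,f,c['cy']],[0,0,1.]])
    return K,np.array([c['k1'],0,0,0,0.]),cv2.Rodrigues(np.array(c['rvec'],float))[0],np.array(c['tvec'],float).ravel()
def ray(c,p):
    K,D,R,t=cam(c); u=cv2.undistortPoints(np.array([[p]],float),K,D)[0,0]
    return -R.T@t, R.T@np.array([u[0],u[1],1])
def onz(c,p,z):
    o,d=ray(c,p); return o+d*(z-o[2])/d[2]
def proj(c,P):
    K,D,R,t=cam(c); return cv2.projectPoints(np.array(P,float).reshape(-1,3),cv2.Rodrigues(R)[0],t,K,D)[0][:,0]
E
python3 - <<'E'
from h import *
np.set_printoptions(precision=4,suppress=True)
for n in('scene','top'):
    c=shot(n,n+'0'); print(n,ray(c,(320,240)),c['fovy'],c['k1'])
s=sense();print(s['tcp_pos'],s['ee_rot'],s['wrist_force'],s['time_s'],s['gripper_width'],tip_reach)
E
```

```text
scene (array([ 1.2868, -0.2181,  1.1631]), array([-0.5767,  0.2183, -0.7874])) 42.12908113734178 0.05794417489555042
top (array([0.3191, 0.0373, 1.205 ]), array([ 0.2093,  0.0215, -0.9777])) 48.919895728610676 -0.13203411238416607
[ 0.1767 -0.599   0.2406] [[-0.9592 -0.2828 -0.0007]
 [-0.2828  0.9592  0.0019]
 [ 0.0001  0.002  -1.    ]] [ 0.8332 -0.3548  0.3143] 0.1 0.998382524570513 0.019
```

View pics/scene0.png

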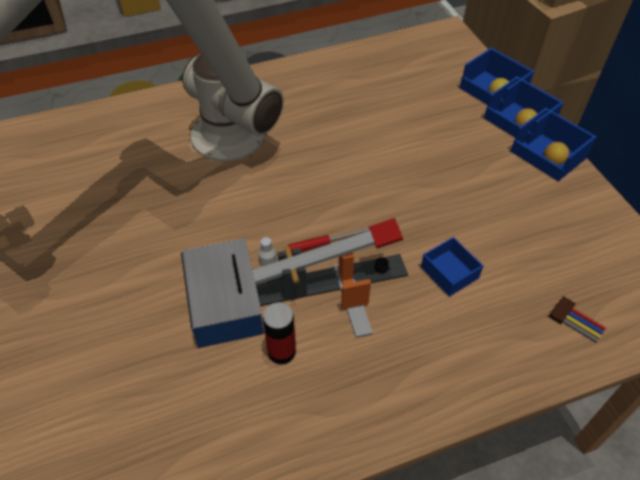

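View pics/top0.png

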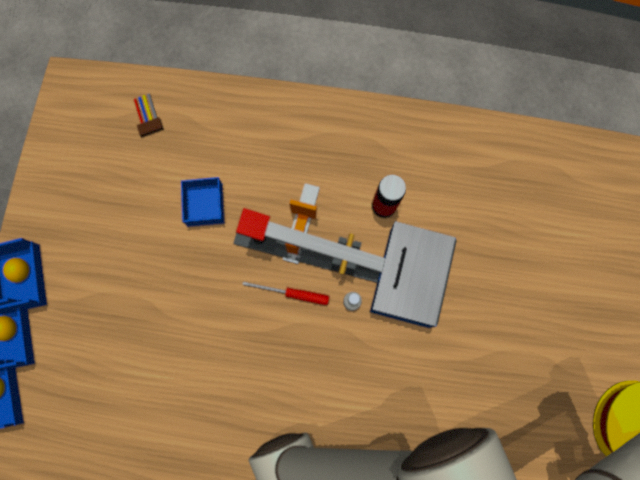

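The scene view shows the box at (220,290), the paddle at (386,233), the tab at (355,293) and the can at (280,333). In the top view the paddle is at (253,225), the tab at (303,209), the saddle at (347,255), and the hatch at (415,275). The lever's long end points along world +y and the tab is on the far (+x) side.

Run:
```python
from h import *
np.set_printoptions(precision=4,suppress=True)
pc={}
for n in('top0','scene0'):
    c=load(n); im=c['pixels']; hsv=cv2.cvtColor(im,cv2.COLOR_BGR2HSV); H,S,V=[hsv[...,i].astype(int) for i in range(3)]
    red=(((H<4)|(H>175))&(S>190)&(V>80)).astype(np.uint8); org=((H>5)&(H<16)&(S>200)&(V>90)).astype(np.uint8)
    for nm,m in(('red',red),('org',org)):
        k,l,st,ce=cv2.connectedComponentsWithStats(m)
        for i in range(1,k):
            if st[i,4]>40 and 150<ce[i,1]<340 and 150<ce[i,0]<460:
                cn=cv2.findContours((l==i).astype(np.uint8),0,2)[0][0]
                print(n,nm,st[i],ce[i],cv2.boxPoints(cv2.minAreaRect(cn)).ravel())
    g=((S<50)&(V>100)).astype(np.uint8); g=cv2.morphologyEx(g,cv2.MORPH_OPEN,np.ones((15,15)))
    k,l,st,ce=cv2.connectedComponentsWithStats(g)
    for i in range(1,k):
        if 150<ce[i,1]<340 and 150<ce[i,0]<460:
            cn=cv2.findContours((l==i).astype(np.uint8),0,2)[0][0]
            b=cv2.boxPoints(cv2.minAreaRect(cn)); print(n,'hatch',ce[i],b.ravel(),[onz(c,q,.084)[:2] for q in b],onz(c,ce[i],.084))
A,B=load('top0')['pixels'][170:290,225:385],load('scene0')['pixels'][215:345,240:420]
cv2.imwrite('pics/c1.png',np.vstack([cv2.resize(A,(640,300),interpolation=2),cv2.resize(B,(640,300),interpolation=2)]))
cv2.imwrite('pics/c1.png',np.hstack([cv2.resize(A[:, :],(400,300),interpolation=2),cv2.resize(B,(400,289),interpolation=2)[:300]]) if 0 else np.vstack([cv2.resize(A,(400,300),interpolation=2),cv2.resize(B,(400,289),interpolation=2)]))
```

```text
top0 red [237 209  32  32 664] [252.4849 224.4142] [235.7 231.9 243.6 208.2 270.6 217.2 262.7 240.9]
top0 red [286 288  42  17 356] [307.1011 296.014 ] [284.7547 296.6415 286.4528 287.5849 328.2339 295.4189 326.5358 304.4755]
top0 org [298 213  11   7  51] [302.5098 215.7451] [297.2433 217.5406 298.0811 212.5135 308.2973 214.2162 307.4595 219.2433]
top0 hatch [392.3986 187.0159] [382. 177. 403. 177. 403. 197. 382. 197.] [array([ 0.7217, -0.0551]), array([ 0.7287, -0.1019]), array([ 0.6821, -0.1068]), array([ 0.6753, -0.0604])] [ 0.7017 -0.0808  0.084 ]
top0 hatch [417.6082 274.6437] [372.0588 309.7647 394.1765 221.2941 457.0001 237.     434.8824 325.4706] [array([ 0.4249, -0.0689]), array([ 0.624 , -0.0934]), array([ 0.6088, -0.2351]), array([ 0.4102, -0.2058])] [ 0.5135 -0.1572  0.084 ]
top0 hatch [388.5789 266.4211] [381. 258. 396. 258. 396. 275. 381. 275.] [array([ 0.5385, -0.0743]), array([ 0.5431, -0.1066]), array([ 0.5062, -0.1108]), array([ 0.5016, -0.0787])] [ 0.5225 -0.0927  0.084 ]
scene0 red [370 219  32  28 544] [385.7022 232.557 ] [369.8 226.4 395.  218.  401.8 238.4 376.6 246.8]
scene0 red [290 236  39  14 252] [311.1508 242.8571] [289.6538 244.7308 326.6308 234.6461 328.8462 242.7692 291.8692 252.8539]
scene0 org [343 258   9  22 144] [347.2708 267.9028] [343. 258. 351. 258. 351. 279. 343. 279.]
scene0 org [344 285  25  23 398] [355.2764 295.1935] [340.752 289.136 367.68  284.24  370.928 302.104 344.    307.   ]
scene0 hatch [215.1586 285.9032] [179.3983 250.5908 245.7528 237.9519 260.0985 313.267  193.744  325.9059] [array([ 0.4148, -0.2142]), array([ 0.4326, -0.0698]), array([ 0.6287, -0.0986]), array([ 0.6094, -0.2303])] [ 0.5319 -0.1659  0.084 ]
scene0 hatch [277.0649 314.9416] [266. 305. 288. 305. 288. 325. 266. 325.] [array([ 0.6143, -0.0815]), array([ 0.6303, -0.0396]), array([ 0.6745, -0.0549]), array([ 0.6588, -0.0958])] [ 0.6446 -0.0679  0.084 ]
```

View pics/c1.png

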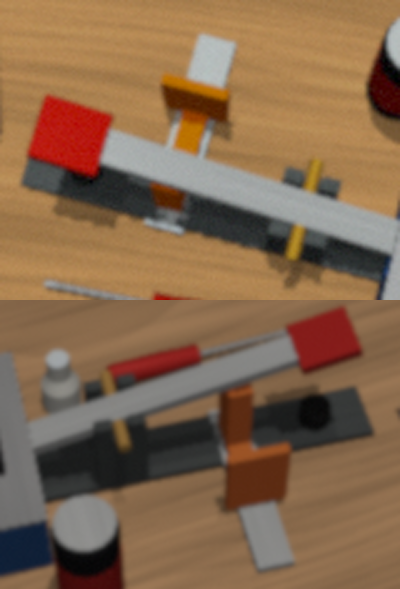

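The crops show the tab's top centre near top-view pixel (304,205) and scene pixel (356,282). The lever is clear above the column, and a 57 mm gap lies between tab and lever.

Run:
```python
from h import *
from scipy.optimize import least_squares
np.set_printoptions(precision=4,suppress=True)
T,S=load('top0'),load('scene0')
def tri(a,b):
    (o1,d1),(o2,d2)=ray(T,a),ray(S,b); k=np.linalg.lstsq(np.c_[d1,-d2],o2-o1,rcond=None)[0]
    p,q=o1+k[0]*d1,o2+k[1]*d2; return (p+q)/2,np.linalg.norm(p-q)
print('paddle',tri((252.5,224.4),(385.7,232.6)),onz(T,(252.5,224.4),.143),onz(S,(385.7,232.6),.143))
print('tab',tri((303.8,204.8),(356.3,282)),onz(T,(303.8,204.8),.091))
# unit pose from hatch corners (z .084) and paddle
L=[(100,-85,84),(100,-223,84),(-100,-223,84),(-100,-85,84)]
obs=[(T,(372.06,309.76),(-100,-85,84)),(T,(394.2,221.3),(100,-85,84)),(T,(457,237),(100,-223,84)),(T,(434.9,325.5),(-100,-223,84)),
 (S,(179.4,250.6),(-100,-223,84)),(S,(245.75,237.95),(-100,-85,84)),(S,(193.7,325.9),(100,-223,84)),
 (T,(252.5,224.4),(0,203.4,142.7)),(S,(385.7,232.6),(0,203.4,142.7))]
def W(p,l):
    l=np.array(l)/1000; c,s=np.cos(p[2]),np.sin(p[2]); return np.array([p[0]+c*l[0]-s*l[1],p[1]+s*l[0]+c*l[1],l[2]])
res=lambda p:np.concatenate([proj(c,W(p,l))[0]-q for c,q,l in obs])
r=least_squares(res,[.53,0,-.12],loss='soft_l1'); p=r.x; print(p,np.degrees(p[2]),res(p).reshape(-1,2))
np.save('unit.npy',p)
for n,l in(('tab q=0',(80,120,91)),('paddle',(0,203.4,142.7)),('pressed',(0,205.6,46))): w=W(p,l); print(n,w,proj(T,w),proj(S,w))
t=tri((303.8,204.8),(356.3,282))[0]; c,s=np.cos(p[2]),np.sin(p[2]); print('tab in unit',np.array([[c,s],[-s,c]])@(t[:2]-p[:2]))
```

```text
paddle (array([0.5619, 0.2056, 0.1308]), np.float64(0.0006054666173723341)) [0.5593 0.2039 0.143 ] [0.5705 0.2002 0.143 ]
tab (array([0.6312, 0.1092, 0.0901]), np.float64(0.0023477218144770384)) [0.6306 0.108  0.091 ]
[ 0.5366  0.0022 -0.1213] -6.951856918897929 [[ 0.7012 -0.9114]
 [ 0.4543 -0.6638]
 [-1.6952 -0.2765]
 [ 0.5778 -0.0124]
 [ 2.749  -2.4709]
 [-0.843  -1.8119]
 [-0.5046 -0.0646]
 [ 0.1155 -0.8796]
 [-0.1826 -3.6249]]
tab q=0 [0.6305 0.1116 0.091 ] [[302.1692 204.6141]] [[356.7007 281.2387]]
paddle [0.5612 0.2041 0.1427] [[252.6155 223.5204]] [[385.5174 228.9751]]
pressed [0.5615 0.2063 0.046 ] [[256.6666 233.5886]] [[382.8986 256.153 ]]
tab in unit [0.081  0.1177]
```

```bash
cat >> h.py <<'E'
p=np.load('unit.npy')
def go(lx,ly,z):
    """shift (tool axes, cm) and turn for TCP at unit (mm) and world z, tool y along unit y"""
    s=sense(); R=np.array(s['ee_rot']); t=np.array(s['tcp_pos']); c,sn=np.cos(p[2]),np.sin(p[2])
    w=np.array([p[0]+(c*lx-sn*ly)/1e3,p[1]+(sn*lx+c*ly)/1e3,z])
    Rt=np.array([[-c,-sn,0],[-sn,c,0],[0,0,-1.]])
    rv=cv2.Rodrigues(R.T@Rt)[0].ravel(); d=t-np.r_[p[:2],0]
    print('shift cm',np.round(R.T@(w-t)*100,2),'turn',np.round(rv,3),'| now unit mm',np.round([1e3*(c*d[0]+sn*d[1]),1e3*(-sn*d[0]+c*d[1]),1e3*t[2]],1),'F',np.round(s['wrist_force'],1),'t',s['time_s'],'grip',round(s['gripper_width'],2))
E
python3 - <<'E'
from h import *
go(60,108,.24)
E
```

```text
shift cm [-61.31  55.02   0.16] turn [ 0.002 -0.001  0.408] | now unit mm [-284.5 -640.3  240.6] F [ 0.8 -0.4  0.3] t 0.1 grip 1.0
```

Request:
arm_command(
  deltas=[
    [0,0,0.1,-3,2.7,0,1],
    [0,0,0.2,-6,5.4,0,1],
    [0,0,0.3,-9,8.1,0,1],
    [0,0,0.408,-12,10.8,0,1],
    [0,0,0.408,-15,13.5,0,1],
    [0,0,0.408,-18,16.2,0,1],
    [0,0,0.408,-21,18.8,0,1],
    [0,0,0.408,-24,21.5,0,1],
  ],
)

```text
time_s: 0.77
tcp_pos: [0.3466, -0.3235, 0.2414]
ee_rot: [[-0.993, 0.121, -0.0], [0.121, 0.993, 0.0], [0.0, 0.0, -1.0]]
wrist_force: [1.7, 0.3, -0.7]
gripper_width: 0.479
gripper_force: 0.0
```

```bash
python3 -c "
from h import *
go(60,108,.24)"
```

```text
shift cm [-20.91  45.43   0.14] turn [ 0. -0. -0.] | now unit mm [-149.2 -346.3  241.4] F [ 1.7  0.3 -0.7] t 0.7667 grip 0.48
```

Request:
arm_command(
  deltas=[
    [0,0,0,-1.6,3.4,0,1],
    [0,0,0,-3.2,6.8,0,1],
    [0,0,0,-4.8,10.2,0,1],
    [0,0,0,-6.4,13.6,0,1],
    [0,0,0,-8,17,0,1],
    [0,0,0,-9.6,20.4,0,1],
    [0,0,0,-11.2,23.8,0,1],
    [0,0,0,-12.8,27.2,0,1],
  ],
)

```text
time_s: 1.43
tcp_pos: [0.5065, -0.069, 0.2414]
ee_rot: [[-0.993, 0.121, -0.0], [0.121, 0.993, 0.0], [0.0, 0.0, -1.0]]
wrist_force: [0.2, -0.0, -0.8]
gripper_width: 0.006
gripper_force: 0.0
```

Request:
arm_command(
  deltas=[
    [0,0,0,-1.6,3.4,0,1],
    [0,0,0,-3.2,6.8,0,1],
    [0,0,0,-4.8,10.2,0,1],
    [0,0,0,-6.4,13.6,0,1],
    [0,0,0,-7.6,16.8,0,1],
    [0,0,0,-8.1,18.2,0,1],
    [0,0,0,-8.1,18.2,0,1],
    [0,0,0,-8.1,18.2,0,1],
  ],
)

```text
time_s: 2.1
tcp_pos: [0.6081, 0.1004, 0.2406]
ee_rot: [[-0.993, 0.12, -0.002], [0.12, 0.993, -0.001], [0.002, -0.001, -1.0]]
wrist_force: [-0.2, -0.6, -0.0]
gripper_width: 0.006
gripper_force: 0.0
```

```bash
python3 -c "
from h import *
go(60,108,.094)
a=shot('top','t1')['pixels'][150:310,200:420];b=shot('scene','s1')['pixels'][180:360,220:440]
cv2.imwrite('pics/c2.png',np.vstack([cv2.resize(a,None,fx=2,fy=1.8),cv2.resize(b,None,fx=2,fy=1.7)]))"
```

```text
shift cm [-0.12  0.2  14.66] turn [-0.001 -0.002  0.001] | now unit mm [ 59.1 106.1 240.6] F [-0.2 -0.6 -0. ] t 2.1 grip 0.01
```

View pics/c2.png

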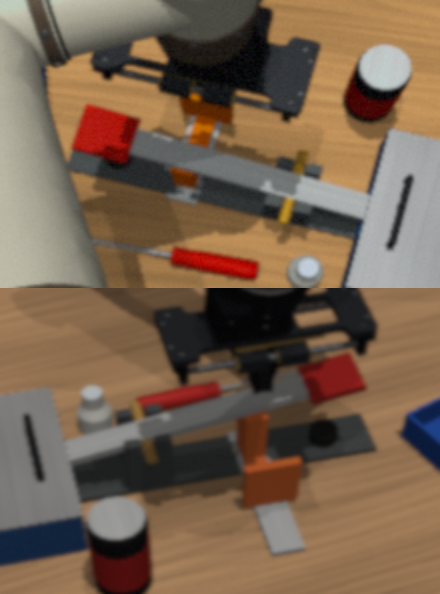

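The gripper is above the gap, with its long body along the lever and closed fingers at about scene crop (262,375). The tab is at (272,480), and everything else is undisturbed. I'm descending now.

Request:
arm_command(
  deltas=[
    [0,0,0,0,0.2,3,1],
    [0,0,0,0,0.2,6,1],
    [0,0,0,0,0.2,9,1],
    [0,0,0,0,0.2,11.5,1],
    [0,0,0,0,0.2,13,1],
    [0,0,0,0,0.2,14,1],
    [0,0,0,0,0.2,14.6,1],
    [0,0,0,0,0.2,14.6,1],
  ],
)

```text
time_s: 2.87
tcp_pos: [0.6083, 0.1011, 0.095]
ee_rot: [[-0.993, 0.122, -0.001], [0.122, 0.993, -0.001], [0.001, -0.001, -1.0]]
wrist_force: [-0.5, -0.0, -0.3]
gripper_width: 0.002
gripper_force: 0.0
```

```bash
python3 -c "
from h import *
go(126,108,.094)
b=shot('scene','s2')['pixels'][200:340,260:440]
cv2.imwrite('pics/c3.png',cv2.resize(b,None,fx=3,fy=3))"
```

```text
shift cm [-6.68  0.12  0.1 ] turn [-0.001 -0.001 -0.001] | now unit mm [ 59.2 106.9  95. ] F [-0.5 -0.  -0.3] t 2.8667 grip 0.0
```

View pics/c3.png

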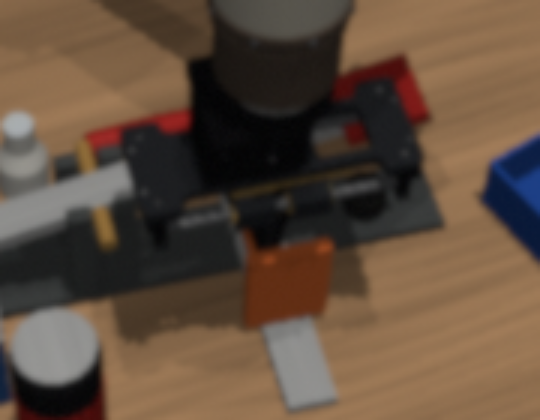

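The fingertips are behind the tab (crop (265,230)) with no contact force. I'm pushing along unit +x, which is tool -x.

Request:
arm_command(
  deltas=[
    [0,0,0,-0.6,0,0,1],
    [0,0,0,-1.2,0,0,1],
    [0,0,0,-2,0,0,1],
    [0,0,0,-2.8,0,0,1],
    [0,0,0,-3.6,0,0,1],
    [0,0,0,-4.4,0,0,1],
    [0,0,0,-5.1,0,0,1],
    [0,0,0,-5.6,0,0,1],
  ],
)

```text
time_s: 3.58
tcp_pos: [0.6655, 0.0952, 0.0954]
ee_rot: [[-0.993, 0.121, 0.0], [0.121, 0.993, 0.0], [-0.0, 0.0, -1.0]]
wrist_force: [-1.3, 0.6, 1.1]
gripper_width: 0.008
gripper_force: 0.8
```

Request:
arm_command(
  deltas=[
    [0,0,0,-0.2,0,0,1],
    [0,0,0,-0.4,0,0,1],
    [0,0,0,-0.6,0,0,1],
    [0,0,0,-0.8,0,0,1],
    [0,0,0,-0.8,0,0,1],
  ],
)

```text
time_s: 4.0
tcp_pos: [0.6691, 0.0946, 0.0952]
ee_rot: [[-0.993, 0.121, -0.008], [0.121, 0.993, -0.001], [0.008, -0.002, -1.0]]
wrist_force: [-9.3, 2.4, 5.1]
gripper_width: 0.007
gripper_force: 4.6
```

```bash
python3 -c "
from h import *
go(126,108,.094)"
```

```text
shift cm [-0.57  0.02  0.11] turn [-0.002 -0.008 -0.   ] | now unit mm [120.3 107.8  95.2] F [-9.3  2.4  5.1] t 4.0 grip 0.01
```

The stop hit its end exactly as expected (finger at 120.3 mm, 9 N). I'm backing off and rising.

Request:
arm_command(
  deltas=[
    [0,0,0,1.6,0,0,1],
    [0,0,0,2,0,0,1],
    [0,0,0,2,0,-3,1],
    [0,0,0,2,0,-6,1],
    [0,0,0,2,0,-9,1],
    [0,0,0,2,0,-12,1],
    [0,0,0,2,0,-12,1],
    [0,0,0,2,0,-12,1],
  ],
)

```text
time_s: 4.67
tcp_pos: [0.6539, 0.0971, 0.2184]
ee_rot: [[-0.993, 0.121, 0.006], [0.121, 0.993, 0.002], [-0.006, 0.003, -1.0]]
wrist_force: [-0.1, 0.1, -0.1]
gripper_width: 0.005
gripper_force: 0.0
```

```bash
python3 -c "
from h import *
go(0,207,.2)"
```

```text
shift cm [10.51  9.85  1.81] turn [0.003 0.006 0.   ] | now unit mm [105.  108.4 218.4] F [-0.1  0.1 -0.1] t 4.6667 grip 0.0
```

Request:
arm_command(
  deltas=[
    [0,0,0,2,2,0,1],
    [0,0,0,4,4,0,1],
    [0,0,0,6,6,0,1],
    [0,0,0,8,8,0,1],
    [0,0,0,10,9.5,0,1],
    [0,0,0,10.5,9.8,0,1],
    [0,0,0,10.5,9.8,1.8,1],
    [0,0,0,10.5,9.8,1.8,1],
  ],
)

```text
time_s: 5.33
tcp_pos: [0.558, 0.2062, 0.1938]
ee_rot: [[-0.993, 0.121, -0.006], [0.121, 0.993, -0.003], [0.006, -0.003, -1.0]]
wrist_force: [-1.0, -0.3, -1.7]
gripper_width: 0.003
gripper_force: 0.0
```

```bash
python3 -c "
from h import *
go(0,207,.165)
a=shot('top','t3')['pixels'][150:310,200:420];b=shot('scene','s3')['pixels'][180:360,220:440]
cv2.imwrite('pics/c4.png',np.vstack([cv2.resize(a,None,fx=2,fy=1.8),cv2.resize(b,None,fx=2,fy=1.7)]))"
```

```text
shift cm [-0.36  0.2   2.88] turn [-0.003 -0.006  0.   ] | now unit mm [ -3.5 205.1 193.8] F [-1.  -0.3 -1.7] t 5.3333 grip 0.0
```

View pics/c4.png

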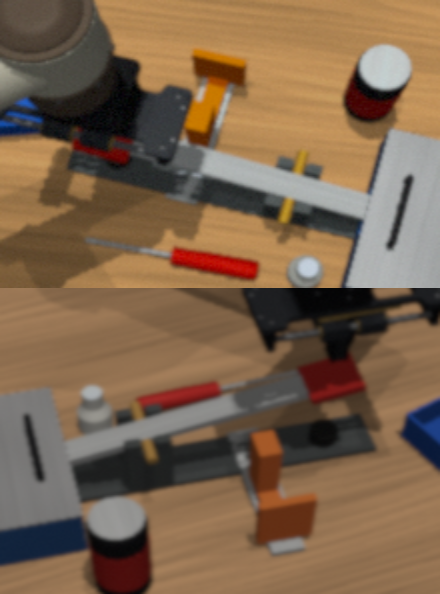

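The stop is clear of the lever: the column is at scene crop (266,460), well off to the side. The fingers are over the paddle (335,350), so I'm pressing down.

Request:
arm_command(
  deltas=[
    [0,0,0,-0.3,0.2,1,1],
    [0,0,0,-0.3,0.2,2,1],
    [0,0,0,-0.3,0.2,2.7,1],
    [0,0,0,-0.3,0.2,3.2,1],
    [0,0,0,-0.3,0.2,3.7,1],
    [0,0,0,-0.3,0.2,4.2,1],
    [0,0,0,-0.3,0.2,4.7,1],
    [0,0,0,-0.3,0.2,5.2,1],
  ],
)

```text
time_s: 6.1
tcp_pos: [0.5639, 0.2089, 0.1459]
ee_rot: [[-0.993, 0.121, 0.002], [0.121, 0.993, 0.001], [-0.002, 0.001, -1.0]]
wrist_force: [-0.3, 1.1, 3.9]
gripper_width: 0.005
gripper_force: 1.6
```

```bash
python3 -c "
from h import *
go(0,207,.065)"
```

```text
shift cm [ 0.23 -0.16  8.09] turn [0.001 0.002 0.001] | now unit mm [  2.1 208.5 145.9] F [-0.3  1.1  3.9] t 6.1 grip 0.0
```

Request:
arm_command(
  deltas=[
    [0,0,0,0.1,0,0.7,1],
    [0,0,0,0.1,0,1.4,1],
    [0,0,0,0.1,0,2.1,1],
    [0,0,0,0.1,0,2.8,1],
    [0,0,0,0.1,0,3.5,1],
    [0,0,0,0.1,0,4.2,1],
    [0,0,0,0.1,0,4.9,1],
    [0,0,0,0.1,0,5.5,1],
  ],
)

```text
time_s: 6.77
tcp_pos: [0.5622, 0.2084, 0.0896]
ee_rot: [[-0.993, 0.121, -0.0], [0.121, 0.993, -0.0], [0.0, -0.0, -1.0]]
wrist_force: [1.7, 2.2, 4.4]
gripper_width: 0.009
gripper_force: 2.3
```

```bash
python3 -c "
from h import *
go(0,207,.065)"
```

```text
shift cm [ 0.05 -0.08  2.46] turn [-0. -0.  0.] | now unit mm [  0.5 207.8  89.6] F [1.7 2.2 4.4] t 6.7667 grip 0.01
```

Request:
arm_command(
  deltas=[
    [0,0,0,0,0,0.5,1],
    [0,0,0,0,0,1,1],
    [0,0,0,0,0,1.5,1],
    [0,0,0,0,0,1.9,1],
    [0,0,0,0,0,2.2,1],
    [0,0,0,0,0,2.4,1],
    [0,0,0,0,0,2.5,1],
    [0,0,0,0,0,2.6,1],
  ],
)

```text
time_s: 7.43
tcp_pos: [0.5618, 0.2072, 0.0672]
ee_rot: [[-0.993, 0.12, -0.001], [0.12, 0.993, -0.003], [0.001, -0.003, -1.0]]
wrist_force: [-7.2, -4.9, 25.7]
gripper_width: 0.003
gripper_force: 11.5
```

```bash
python3 -c "
from h import *
go(0,207,.065)"
```

```text
shift cm [0.01 0.04 0.22] turn [-0.003 -0.001  0.001] | now unit mm [2.000e-01 2.066e+02 6.720e+01] F [-7.2 -4.9 25.7] t 7.4333 grip 0.0
```

Request:
arm_command(
  deltas=[
    [0,0,0,0,0,0,1],
    [0,0,0,0,0,0,1],
    [0,0,0,0,0,0,1],
    [0,0,0,0,0,0,1],
  ],
)

```text
time_s: 7.77
tcp_pos: [0.5617, 0.2072, 0.0673]
ee_rot: [[-0.993, 0.12, -0.001], [0.12, 0.993, -0.002], [0.001, -0.002, -1.0]]
wrist_force: [-4.6, -3.3, 20.0]
gripper_width: 0.003
gripper_force: 9.1
```

```bash
python3 -c "
from h import *
go(0,207,.065)
a=shot('top','t4')['pixels'][150:330,200:460];b=shot('scene','s4')['pixels'][180:360,170:430]
cv2.imwrite('pics/c5.png',np.vstack([cv2.resize(a,None,fx=2,fy=1.6),cv2.resize(b,None,fx=2,fy=1.6)]))"
```

```text
shift cm [0.01 0.04 0.23] turn [-0.002 -0.001  0.001] | now unit mm [1.000e-01 2.066e+02 6.730e+01] F [-4.6 -3.3 20. ] t 7.7667 grip 0.0
```

View pics/c5.png

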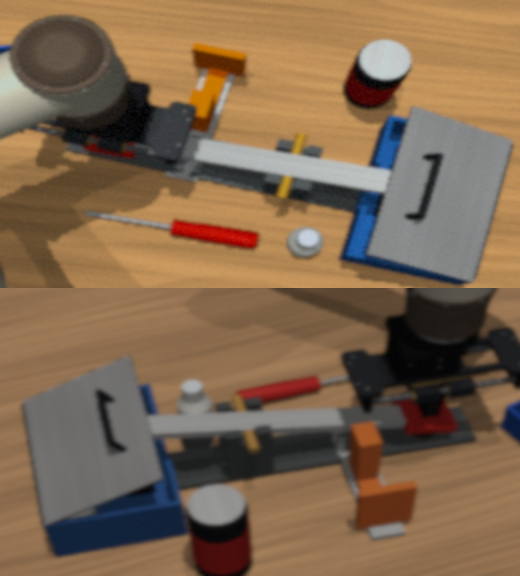

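The hatch is clearly open (scene crop (95,435)), the paddle is on its pad under the fingers with 20 N, and the bystanders are in place.

```bash
python3 -c "
from h import *
print(finish_job())"
```

```text
the job is handed in; nothing more can be done
None
```

I pushed the safety stop fully out, then pressed the paddle down onto its rubber pad. The job was handed in at about 8 s with the arm holding it there at about 20 N and the hatch open; the can, screwdriver, bin and nozzle were not touched.

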